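# Light the burner under the blue pot

### The arm

A 7-joint arm with a two-finger parallel gripper is mounted at the origin on the work surface. World frame = base frame: x ahead of the robot, y to its left, z up, the work surface at z = 0. Lengths are in m, angles in rad, forces in N, time in s.
With the tool pointing down it reaches from about 0.35 to 0.9 m from the base axis. Payload 8.1 kg.
Tool frame: the origin (TCP) lies on the centre line of the jaws, within the pads' length; the fingertips stand 11 mm ahead of it and the grasp point (between the pads) lies 8 mm behind it; z points along the fingers, x is the direction in which the jaws open and shut, and the axes are right-handed (so a half turn about z gives the same grasp; the last joint's range is limited). The gripper opens to 92 mm and grips with 3 to 60 N. Pads are 19 mm wide; open, the fingers measure 130 mm over their backs; the gripper's body (75 mm by 190 mm) begins 47 mm behind the grasp point.
Start: joints at [1.199, 0.434, 0.025, 1.573, -0.012, 1.134, -0.075], TCP at [0.166, -0.603, 0.238] pointing down, gripper open.
Joint ranges: [-2.62, 2.62], [-0.44, 2.09], [-1.27, 1.32], [0.08, 2.57], [-1.32, 4.46], [0.12, 2], [-2.74, 2.74]. Speed limits (rad/s): [2.22, 2.22, 3.01, 3.01, 3.14, 3.14, 3.14].

### API

Orientations are given as a unit quaternion [w, x, y, z].
In Python, from cell import ctrl, imaging, hand_in gives the robot as it stands.
- The arm moves only by the tool step_arm, never from a script. Its argument "commands" is a list of rows, each a list of 7 numbers: the shift along the tool's x, y, z in units of 25 mm (1.0 is 25 mm), then the turn, a rotation vector about the tool's x, y, z in units of 5 degrees (1.0 is 5 degrees), then the opening, from 0 (shut) to 1 (fully open). A call has 1 to 20 rows; each row shifts and turns the pose as measured when the row begins, along the tool's axes as they then stand; what a row does not reach is not made up. A row lasts 1/10 s, in which the tool goes at most 50 mm and 8.59 degrees, less where a joint would pass 70% of its speed; a pose out of reach is approached as far as the arm can. A call is refused whole if a number of a shift passes 1 or a number of a turn 1, either way. A call with a gripper value outside its range is refused whole. The fingers move at their own pace and stop on an object; "newtons" is the grip in N (left out, the last holds). Time passes only in rows, so rows that do not move let the fingers close. It gives the time, the measured TCP pose, the force and the opening at its end, in the units of the state.
- ctrl.observe(): the state, without advancing time (a new reading comes with each control period).
- imaging.get_image(name): name is "side" or "top" or "wrist"; returns the picture (384x512x3 uint8, red, green, blue); there is no depth.
- imaging.camera_model(name): a dict with "fx", "fy", "cx", "cy" (pixels), "R" (3x3) and "t" (3): a world point X has camera coordinates R X + t. Camera axes: x right, y down, z forward; pixel columns grow to the right and rows downward; lengths in m; the calibration is good to about 2 mm. The wrist camera is an equidistant fisheye: a pixel r from the principal point sees the ray r / f radians off the axis. A picture is of the moment at which its call begins: read the wrist's pose just before it. camera_model takes no time and is no camera call; for the wrist camera it gives the pose at the moment of the call.
- hand_in(): hands the job in, once; it reports no verdict.
The state is a dict: "clock": time; "joints": joint angles; "qvel": joint speeds; "tau": joint torques, N m; "ee_pos": TCP position; "orientation": TCP orientation; "force": force on the tool from outside, world axes, zero at the start; "ft_torque": the same for the moment, N m; "finger_gap": opening from 0.0 (shut) to 1.0 (fully open).
Only numpy, scipy, OpenCV 4.12 (cv2) and the standard library are available. Lean on these libraries where they do the work, as an engineer would, in place of code of your own. Each camera call takes 0.05 s, during which the arm holds its last target. There are 200 camera calls.

### The job

Light the camp stove's burner under the blue pot: with a fingertip, rub the knurled dial in front of that burner one click clockwise, so that its pointer clicks in at the yellow dot, let go of it, and then press the red igniter button fully down and release it. Leave the other dial off, do not press the igniter before the dial is set, and do not move the pot, the kettle or anything else.

Things in the scene. Friction and masses are not known exactly. Their poses are not given: they have to be found in the camera images.
- stove: green camp stove, 400 mm deep (x) by 500 mm wide (y), fixed. Origin: on the table under its centre; x away from the robot, y left. Steel control panel on the robot's side, 85 mm high, with two dials at x -135, y +140 / -140 mm and the igniter at y 0. Burners at x +70, y +135 (left) / -135 mm (right), grates 110 mm high; each dial serves the burner behind it
- dial_left (a joint): turn of the left dial (for the left burner) about the vertical, rad, growing clockwise seen from above. Clicks (detents): 0 = off, pointer at the white dot; 0.6 = light, yellow dot; 1.2 = high, red dot; end stops -0.1 and 1.3. Past half way between clicks it falls into the next one by itself and stays. Leaving a click takes up to 0.055 N m
- dial_right (a joint): turn of the right dial (for the right burner) about the vertical, rad, growing clockwise seen from above. Clicks (detents): 0 = off, pointer at the white dot; 0.6 = light, yellow dot; 1.2 = high, red dot; end stops -0.1 and 1.3. Past half way between clicks it falls into the next one by itself and stays. Leaving a click takes up to 0.055 N m
- dial_left_top (a point): axis of the left dial at its top, 102 mm above the table. Black disc, 92 mm across the bevelled rim, flat knurled top 80 mm across: too wide to grip, turned by friction. Sprung: sinks from 1 N, then 1 N per mm, bottoms at 7 mm, turns while pressed; 4 to 6 N some 30 mm off the axis, carried round, turns it. x along its white pointer, which at 0.6 points along the stove's x
- dial_right_top (a point): the same point of the right dial, which is just like the left one. Round each dial on the panel, 57 mm from its axis on the side away from the robot, lie three dots 11 mm across: white, yellow, red from left to right, 0.6 rad apart, the yellow one straight ahead (stove's x)
- igniter (a joint): travel of the red igniter button, m: 0 = out, 0.006 = fully down, which takes about 5 N; counts as pressed beyond 0.0045; springs back when released
- igniter_top (a point): centre of the top of the red igniter button (28 mm across), on the panel midway between the dials; pressed straight down
- pot: open blue enamel pot, 148 mm across the rim and 70 mm tall with two side handles (184 mm over them), about 0.7 kg, standing on the left or the right burner. Origin: centre of its underside. Loose, must stay where it is
- kettle: low steel kettle, 146 mm across, 70 mm tall with a lid knob to 81 mm, a bail handle to 103 mm and a spout along its +x reaching 103 mm from its axis, about 0.7 kg, on the other burner. Origin: centre of its underside. Loose, must stay
- salt: salt shaker, 38 mm across, 65 mm tall, standing on the stove between the pots. Origin: centre of its underside. Must stay
- mug: white mug, 80 mm across, 85 mm tall, on the table. Origin: centre of its underside. Must stay
- mustard: yellow squeeze bottle with red cap, 54 mm across, 160 mm tall. Origin: centre of its underside. Must stay
- jam: amber jam jar with red lid, 68 mm across, 95 mm tall. Origin: centre of its underside. Must stay
- spatula: kitchen spatula lying on the table along its x. Origin on its underside. Must stay
Things that resemble listed ones, but are neither listed nor needed, are in the scene too. Several things have the shape of the mug; the one meant has the colours described above.

How it is judged:
On the way, in this order (a step that is already met when the one before it is completed fails the run):
1. the dial in front of the pot's burner has clicked in at the yellow dot (within 0.12 rad of 0.6) and the fingers have left it (((y of pot in the frame of stove above 0 m and value of joint dial_left between 0.48 and 0.72 rad) or (y of pot in the frame of stove below 0 m and value of joint dial_right between 0.48 and 0.72 rad)) and contact force between the fingers and dial_left below 0.1 N and contact force between the fingers and dial_right below 0.1 N), for 0.2 s.
2. the igniter button is pressed fully down (4.5 mm or more) (value of joint igniter above 0.0045 m and ((y of pot in the frame of stove above 0 m and value of joint dial_left between 0.48 and 0.72 rad) or (y of pot in the frame of stove below 0 m and value of joint dial_right between 0.48 and 0.72 rad))), for 0.04 s.
At the end, for the whole second after the job is handed in: The dial in front of the blue pot's burner rests at the yellow dot (0.6 rad, within 0.12), the other dial is still off (0, within 0.12), the igniter is out again (under 1.5 mm), and the pot, the kettle and every other loose thing stand within 20 mm of where they were, upright (within 0.15 rad) (((y of pot in the frame of stove above 0 m and value of joint dial_left between 0.48 and 0.72 rad and value of joint dial_right between -0.12 and 0.12 rad) or (y of pot in the frame of stove below 0 m and value of joint dial_right between 0.48 and 0.72 rad and value of joint dial_left between -0.12 and 0.12 rad)) and value of joint igniter below 0.0015 m and distance of each of pot, kettle, salt, mug, mustard, jam, spatula from where it was at the start of the episode below 0.02 m and angle between each of pot, kettle, salt, mug, mustard, jam, spatula's own z axis and vertical below 0.15 rad); the robot touches nothing.
It fails at once if the igniter is pressed (3 mm or more) while the pot's dial is not at the yellow dot (value of joint igniter above 0.003 m and not ((y of pot in the frame of stove above 0 m and value of joint dial_left between 0.4 and 0.8 rad) or (y of pot in the frame of stove below 0 m and value of joint dial_right between 0.4 and 0.8 rad))).
It fails at once if the other burner's dial is turned from off (more than 0.3 rad) ((y of pot in the frame of stove above 0 m and value of joint dial_right above 0.3 rad) or (y of pot in the frame of stove below 0 m and value of joint dial_left above 0.3 rad)).
It fails at once if the pot or the kettle is lifted, pushed (20 mm or more) or tipped (distance of any of pot, kettle from where it was at the start of the episode above 0.02 m or angle between any of pot, kettle's own z axis and vertical above 0.3 rad).
It fails at once if another loose thing is lifted, pushed (20 mm or more) or tipped (distance of any of salt, mug, mustard, jam, spatula from where it was at the start of the episode above 0.02 m or angle between any of salt, mug, mustard, jam, spatula's own z axis and vertical above 0.3 rad).
It also fails if it takes over 35 s, if anything falls off the work surface, if the arm or the gripper's body presses on something with over 40 N, if the wrist force passes 120 N, or if a joint passes its speed limit or range.

## Working session

There is one attempt and no reset: what is moved stays moved. The work goes in short steps, Python scripts to look and compute and a tool call to move; the robot and the scene stay as the last step left them, time stands still between calls to the robot, and variables do not carry over. Pictures are saved under pics/ and viewed, about 8 in all and at most 12, crops included, and the job is handed in when it is done.

Besides the shell and the picture viewer there is one more tool, called after "Request:" as name(argument=value, ...), one argument or row to a line, values as JSON. step_arm: Moves the arm, as the interface text tells. Its arguments: {"type":"object","properties":{"commands":{"type":"array","items":{"type":"array","items":{"type":"number"}}},"newtons":{"type":"number"}},"required":["commands"]}

```bash
mkdir -p pics; python3 - <<'E'
from cell import ctrl, imaging
import cv2
for n in("top","side"):
    cv2.imwrite(f"pics/{n}0.png",imaging.get_image(n)[:,:,::-1])
    m=imaging.camera_model(n);print(n,m)
s=ctrl.observe();print(s)
E
```

```text
top {'fx': 356.97419632326967, 'fy': 356.97419632326967, 'cx': 262.6908410707117, 'cy': 193.98005647892828, 'R': array([[ 0.01755877, -0.99971593,  0.01611651],
       [-0.99713994, -0.01869406, -0.07322887],
       [ 0.07350935, -0.0147846 , -0.99718493]]), 't': array([0.05871896, 0.50734363, 1.16691503])}
side {'fx': 424.7882424055679, 'fy': 424.7882424055679, 'cx': 255.84605469763997, 'cy': 191.6607499354966, 'R': array([[-0.8689809 , -0.49471337,  0.01144038],
       [-0.37791361,  0.64853832, -0.66074152],
       [ 0.31945814, -0.57849523, -0.75052633]]), 't': array([0.46186248, 0.19819907, 1.64255464])}
{'clock': 0.1, 'joints': array([ 1.19940999,  0.43512802,  0.02498627,  1.57403906, -0.01158745,
        1.13401403, -0.0751304 ]), 'qvel': array([ 0.00115577, -0.00082301, -0.0008304 , -0.00241025, -0.00171802,
        0.00179452, -0.00077428]), 'tau': array([ 3.55685013e-03, -6.69127464e+01,  9.88464430e-01, -3.15149403e+01,
       -6.04372378e-02,  3.74256622e-02,  1.54255480e-05]), 'ee_pos': array([ 0.16578953, -0.60212677,  0.23702656]), 'orientation': array([-3.76618867e-04,  7.95442760e-01, -6.06028295e-01, -6.15799382e-04]), 'force': array([-0.56035195,  0.35958389,  0.33380538]), 'ft_torque': array([-0.0128074 ,  0.04105704, -0.00558459]), 'finger_gap': 0.9979270154611857}
```

View pics/top0.png

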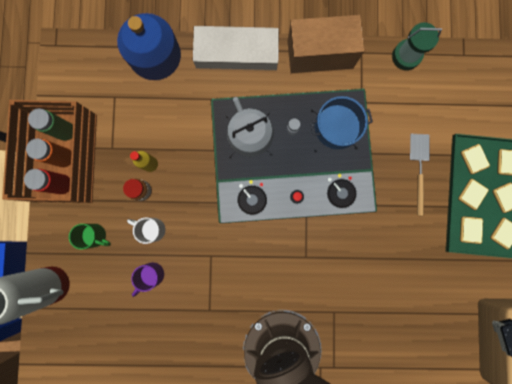

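View pics/side0.png

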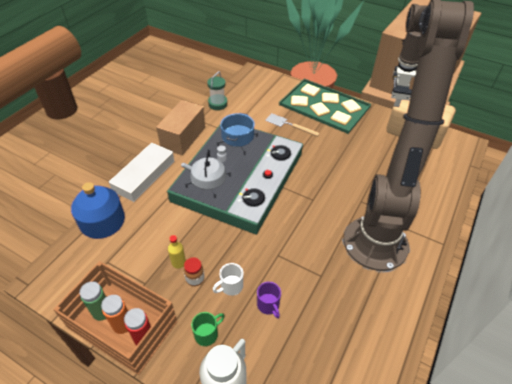

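Top view: the blue pot (342,122) stands on the right burner. The dials are at (252,199) and (342,193), and the igniter is at (297,197). I'll measure these more precisely.

```bash
cat > h.py <<'E'
import numpy as np,cv2
from cell import ctrl,imaging
def ray(m,u,v,z):
    d=m["R"].T@np.array([(u-m["cx"])/m["fx"],(v-m["cy"])/m["fy"],1]);c=-m["R"].T@m["t"]
    return c+d*(z-c[2])/d[2]
def blobs(mask,box,amin=5):
    x0,y0,x1,y1=box;n,l,s,c=cv2.connectedComponentsWithStats(mask[y0:y1,x0:x1].astype('uint8'))
    return [(c[i]+[x0,y0],int(s[i,4]),s[i,2:4]) for i in range(1,n) if s[i,4]>=amin]
E
python3 - <<'E'
from h import *
im=cv2.imread("pics/top0.png");m=imaging.camera_model("top")
hsv=cv2.cvtColor(im,cv2.COLOR_BGR2HSV);H,S,V=[hsv[:,:,i].astype(int) for i in range(3)]
box=(218,172,376,222)
for nm,mk,z in(("dark",V<70,.1),("red",((H<8)|(H>172))&(S>130)&(V>120),.095),("yel",(abs(H-27)<8)&(S>110)&(V>120),.086),("white",(V>205)&(S<40),.09)):
    for c,a,wh in blobs(mk,box,4):print(nm,c.round(1),a,wh,ray(m,*c,z).round(4))
cv2.imwrite("pics/crop.png",cv2.resize(im[165:225,210:380],None,fx=4.5,fy=4.5,interpolation=cv2.INTER_CUBIC))
E
```

```text
dark [251.5 174. ] 373 [95  7] [0.5618 0.1049 0.1   ]
dark [341.6 193.7] 490 [28 29] [ 0.5057 -0.1755  0.1   ]
dark [252.2 200.1] 486 [29 28] [0.4807 0.1011 0.1   ]
dark [294.7 198.3] 29 [12 12] [ 0.4886 -0.03    0.1   ]
red [349.5 177.5] 4 [2 2] [ 0.5573 -0.2014  0.095 ]
red [261. 184.] 5 [3 3] [0.5315 0.0749 0.095 ]
red [297.1 196. ] 66 [9 9] [ 0.4963 -0.0378  0.095 ]
yel [339. 175.] 9 [3 3] [ 0.5657 -0.1706  0.086 ]
yel [250.5 181. ] 6 [2 3] [0.5413 0.1079 0.086 ]
white [329.2 179.2] 6 [3 3] [ 0.5514 -0.1387  0.09  ]
white [240.5 185.5] 4 [2 2] [0.5261 0.1387 0.09  ]
```

View pics/crop.png

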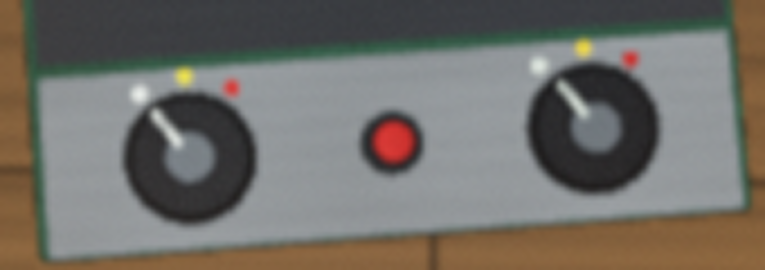

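Right dial axis ≈ (0.5055, -0.1755), igniter ≈ (0.496, -0.038), stove yaw ≈ 0.09 rad, and both pointers are at white. I'll close the fingers and go above a point on the near side of the right dial, 29 mm from its axis along tool +y.

Request:
step_arm(
  commands=[
    [-0.75,-0.97,0,0,0,0,0],
    [-0.75,-0.97,0,0,0,0,0],
    [-0.75,-0.97,0,0,0,0,0],
    [-0.75,-0.97,0,0,0,0,0],
    [-0.75,-0.97,0,0,0,0,0],
    [-0.75,-0.97,0,0,0,0,0],
    [-0.75,-0.97,0,0,0,0,0],
    [-0.75,-0.97,0,0,0,0,0],
    [-0.75,-0.97,0,0,0,0,0],
    [-0.75,-0.97,0,0,0,0,0],
    [-0.75,-0.97,0,0,0,0,0],
    [-0.75,-0.97,0,0,0,0,0],
    [-0.75,-0.97,0,0,0,0,0],
    [-0.75,-0.97,0,0,0,0,0],
    [-0.75,-0.97,0,0,0,0,0],
    [-0.75,-0.97,0,0,0,0,0],
    [0,0,0,0,0,0,0],
  ],
)

```text
clock: 1.8
ee_pos: [0.4674, -0.1924, 0.2314]
orientation: [-0.001, 0.794, -0.607, -0.006]
force: [-0.1, -0.0, -0.2]
finger_gap: 0.007
```

Request:
step_arm(
  commands=[
    [-0.25,-0.5,0,0,0,0,0],
    [0,0,1,0,0,0,0],
    [0,0,1,0,0,0,0],
    [0,0,1,0,0,0,0],
    [0,0,0.6,0,0,0,0],
    [0,0,0,0,0,0,0],
  ],
)

```text
clock: 2.4
ee_pos: [0.4791, -0.1823, 0.1383]
orientation: [-0.001, 0.794, -0.608, -0.006]
force: [-1.3, 0.0, 0.4]
finger_gap: 0.005
```

```bash
python3 - <<'E'
from h import *
s=ctrl.observe();print(s["ee_pos"],s["orientation"],s["force"])
m=imaging.camera_model("wrist");im=imaging.get_image("wrist")[:,:,::-1].copy()
print({k:np.round(v,4) for k,v in m.items()})
cv2.imwrite("pics/w1.png",im)
E
```

```text
[ 0.4791202  -0.18231503  0.13832123] [-7.35617857e-04  7.93630764e-01 -6.08374139e-01 -5.52950530e-03] [-1.28119152  0.02719096  0.41313185]
{'fx': np.float64(297.3186), 'fy': np.float64(297.3186), 'cx': np.float64(252.2001), 'cy': np.float64(188.1655), 'R': array([[ 0.2589, -0.9658, -0.0102],
       [-0.9205, -0.25  ,  0.3003],
       [-0.2925, -0.0684, -0.9538]]), 't': array([-0.2987,  0.387 ,  0.4227])}
```

View pics/w1.png

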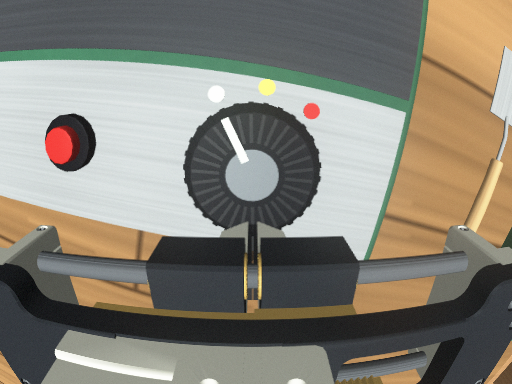

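The wrist view shows the dial cap centred at (252,175), its pointer at the white dot (216,94), and the igniter at (60,145). I'll cross-check the positions with fisheye rays.

```bash
cat >> h.py <<'E'
def wray(m,u,v,z):
    d=np.array([u-m["cx"],v-m["cy"]])/m["fx"];r=np.hypot(*d)
    k=np.r_[np.sin(r)*d/r,np.cos(r)];k=m["R"].T@k;c=-m["R"].T@m["t"];return c+k*(z-c[2])/k[2]
E
python3 - <<'E'
from h import *
m=imaging.camera_model("wrist")
for u,v,z in((252,175,.102),(60,145,.098),(267,87,.085),(216,94,.085),(312,111,.085)):print(wray(m,u,v,z).round(4))
E
```

```text
[ 0.5101 -0.1737  0.102 ]
[ 0.4955 -0.03    0.098 ]
[ 0.5666 -0.1686  0.085 ]
[ 0.5535 -0.1371  0.085 ]
[ 0.5595 -0.2021  0.085 ]
```

The axis is ≈ (0.509, -0.1745), so the tip sits 31 mm out, which is good. Next I lower to contact.

Request:
step_arm(
  commands=[
    [0,0,0.6,0,0,0,0],
    [0,0,0.4,0,0,0,0],
    [0,0,0.1,0,0,0,0],
  ],
)

```text
clock: 2.75
ee_pos: [0.4815, -0.1834, 0.1137]
orientation: [-0.002, 0.793, -0.609, -0.003]
force: [-0.2, -0.5, -0.3]
finger_gap: 0.004
```

Request:
step_arm(
  commands=[
    [0,0,0.12,0,0,0,0],
    [0,0,0.08,0,0,0,0],
    [0,0,0,0,0,0,0],
  ],
)

```text
clock: 3.05
ee_pos: [0.4819, -0.1839, 0.1101]
orientation: [-0.002, 0.793, -0.609, -0.002]
force: [-2.1, 0.3, 4.6]
finger_gap: 0.01
```

Request:
step_arm(
  commands=[
    [-0.1,0,0.02,0,0,1,0],
    [-0.1,0,0.02,0,0,1,0],
    [-0.1,0,0.02,0,0,1,0],
  ],
)

```text
clock: 3.35
ee_pos: [0.4819, -0.1783, 0.1106]
orientation: [0.002, -0.703, 0.711, 0.0]
force: [0.1, -1.7, 3.2]
finger_gap: 0.004
```

Request:
step_arm(
  commands=[
    [-0.12,0,0.07,0,0,1,0],
    [-0.12,0,0.06,0,0,1,0],
    [-0.12,0,0.05,0,0,1,0],
  ],
)

```text
clock: 3.65
ee_pos: [0.4829, -0.1715, 0.1081]
orientation: [0.002, -0.599, 0.801, -0.001]
force: [-4.6, -0.6, 5.8]
finger_gap: 0.003
```

```bash
python3 - <<'E'
from h import *
s=ctrl.observe();print(s["ee_pos"],s["force"])
im=imaging.get_image("wrist")[:,:,::-1].copy()
cv2.imwrite("pics/w2.png",im)
E
```

```text
[ 0.48294661 -0.17154798  0.10808932] [-4.57365189 -0.60760499  5.78499188]
```

View pics/w2.png

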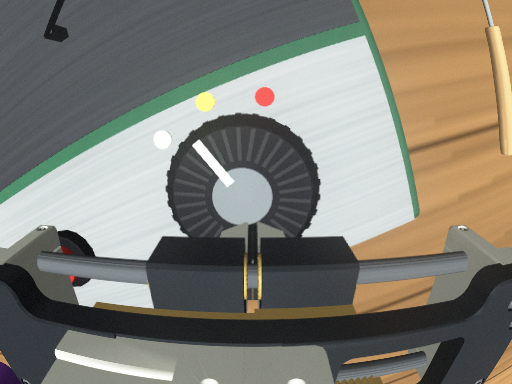

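The pointer is now at about 0.26 rad, between white (162,140) and yellow (205,102), so there was some slip. I'll continue the arc under slightly more load.

Request:
step_arm(
  commands=[
    [-0.13,0.03,0.03,0,0,1,0],
    [-0.13,0.03,0.03,0,0,1,0],
    [-0.13,0.03,0.03,0,0,1,0],
  ],
)

```text
clock: 4.0
ee_pos: [0.4857, -0.1618, 0.1081]
orientation: [0.003, -0.483, 0.876, -0.002]
force: [-2.7, -2.2, 6.7]
finger_gap: 0.003
```

```bash
python3 - <<'E'
from h import *
s=ctrl.observe();print(s["ee_pos"],s["force"])
im=imaging.get_image("wrist")[:,:,::-1].copy()
cv2.imwrite("pics/w3.png",im[60:260,100:370])
E
```

```text
[ 0.48573681 -0.16184055  0.10807145] [-2.65045329 -2.21241572  6.66561355]
```

View pics/w3.png

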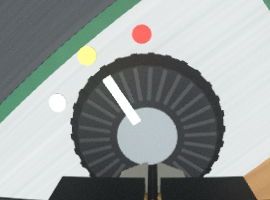

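The pointer is now at about 0.65 rad, at the yellow dot (86,57). I'll lift straight up.

Request:
step_arm(
  commands=[
    [0,0,-0.3,0,0,0,0],
    [0,0,-1,0,0,0,0],
    [0,0,-1,0,0,0,0],
    [0,0,-0.3,0,0,0,0],
    [0,0,0,0,0,0,0],
  ],
)

```text
clock: 4.55
ee_pos: [0.4866, -0.1609, 0.1776]
orientation: [0.004, -0.482, 0.876, -0.003]
force: [-0.0, 0.7, -0.5]
finger_gap: 0.007
```

```bash
python3 - <<'E'
from h import *
s=ctrl.observe();print(s["ee_pos"],s["orientation"],s["force"])
m=imaging.camera_model("wrist")
im=imaging.get_image("wrist")[:,:,::-1].copy()
cv2.imwrite("pics/w4.png",im)
hsv=cv2.cvtColor(im,cv2.COLOR_BGR2HSV);H,S,V=[hsv[:,:,i].astype(int) for i in range(3)]
for c,a,wh in blobs(((H<8)|(H>172))&(S>150)&(V>110),(0,0,512,384),30):print(c,a,wh,wray(m,*c,.098).round(4))
E
```

```text
[ 0.48657563 -0.16093893  0.17762377] [ 0.00439726 -0.4818129   0.87625846 -0.00284638] [-0.01777875  0.69309013 -0.53971237]
[246.15044248  96.46902655] 113 [12 12] [ 0.5588 -0.2011  0.098 ]
[127.51612903 254.40322581] 186 [23 13] [ 0.5036 -0.034   0.098 ]
```

View pics/w4.png

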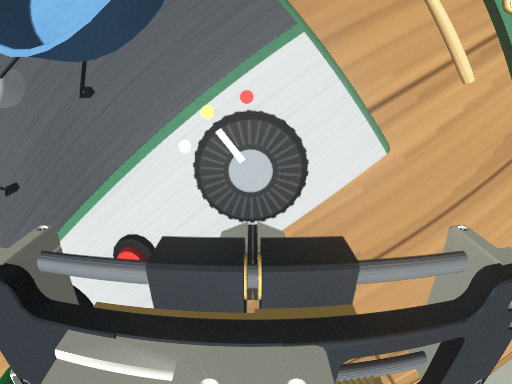

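With the fingers off, the pointer rests on the line to the yellow dot (207,112). Next is the igniter at ≈ (0.496, -0.036).

Request:
step_arm(
  commands=[
    [-0.74,0.39,0,0,0,0,0],
    [-0.74,0.39,0,0,0,0,0],
    [-0.74,0.39,0,0,0,0,0],
    [-0.74,0.39,0,0,0,0,0],
    [-0.74,0.39,0,0,0,0,0],
    [-0.74,0.39,0,0,0,0,0],
    [0,0,0,0,0,0,0],
  ],
)

```text
clock: 5.3
ee_pos: [0.493, -0.0321, 0.1698]
orientation: [0.0, -0.481, 0.877, -0.0]
force: [-0.6, -0.3, 0.8]
finger_gap: 0.006
```

Request:
step_arm(
  commands=[
    [0.07,-0.19,0,0,0,0,0],
    [0,0,0.6,0,0,0,0],
    [0,0,0.6,0,0,0,0],
    [0,0,0,0,0,0,0],
  ],
)

```text
clock: 5.7
ee_pos: [0.4955, -0.0396, 0.1368]
orientation: [-0.002, -0.481, 0.877, 0.0]
force: [0.0, -0.1, -0.4]
finger_gap: 0.006
```

```bash
python3 - <<'E'
from h import *
s=ctrl.observe();print(s["ee_pos"],s["orientation"],s["force"])
m=imaging.camera_model("wrist")
im=imaging.get_image("wrist")[:,:,::-1].copy()
cv2.imwrite("pics/w5.png",im[40:340,60:450])
E
```

```text
[ 0.49552605 -0.03962194  0.13683171] [-1.51516274e-03 -4.80810569e-01  8.76823184e-01  6.26153060e-05] [ 0.02542772 -0.06682278 -0.37100149]
```

View pics/w5.png

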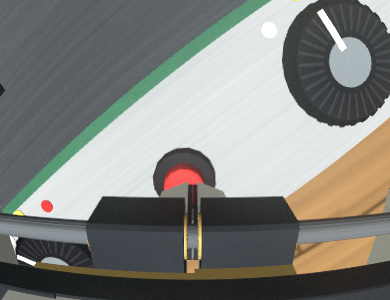

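The button is about 8 px left of the finger line in image terms, so I'll shift -4 mm along tool x, then lower while watching the force.

Request:
step_arm(
  commands=[
    [-0.16,0,0,0,0,0,0],
    [0,0,0.5,0,0,0,0],
    [0,0,0.3,0,0,0,0],
    [0,0,0.1,0,0,0,0],
    [0,0,0,0,0,0,0],
  ],
)

```text
clock: 6.25
ee_pos: [0.4999, -0.0376, 0.115]
orientation: [0.0, -0.48, 0.877, -0.001]
force: [-0.1, 0.2, 3.2]
finger_gap: 0.002
```

Request:
step_arm(
  commands=[
    [0,0,0.15,0,0,0,0],
    [0,0,0.2,0,0,0,0],
    [0,0,0.2,0,0,0,0],
  ],
)

```text
clock: 6.55
ee_pos: [0.5007, -0.0377, 0.1104]
orientation: [0.002, -0.48, 0.878, -0.002]
force: [-31.1, 0.6, 95.2]
finger_gap: 0.007
```

That's firmly bottomed, at 95 N and under the 120 N limit. I'll release at once.

Request:
step_arm(
  commands=[
    [0,0,-0.3,0,0,0,0],
    [0,0,-1,0,0,0,0],
    [0,0,-1,0,0,0,0],
    [0,0,-1,0,0,0,0],
    [0,0,-0.5,0,0,0,0],
    [0,0,0,0,0,0,0],
    [0,0,0,0,0,0,0],
  ],
)

```text
clock: 7.25
ee_pos: [0.4997, -0.0373, 0.2117]
orientation: [0.004, -0.48, 0.877, -0.003]
force: [0.3, 0.4, -1.6]
finger_gap: 0.006
```

```bash
python3 - <<'E'
from h import *
s=ctrl.observe();print(s["ee_pos"],s["force"])
w=imaging.get_image("wrist")[:,:,::-1];t=imaging.get_image("top")[:,:,::-1]
a=cv2.imread("pics/top0.png")
cv2.imwrite("pics/end.png",np.vstack([cv2.resize(np.hstack([a[80:225,120:440],t[80:225,120:440]]),(800,181)),cv2.resize(w,(533,400))[:, :].copy() if 0 else cv2.copyMakeBorder(cv2.resize(w,(533,400)),0,0,0,267,0)]))
E
```

```text
[ 0.4997449  -0.03730858  0.2117406 ] [ 0.28646268  0.42223069 -1.62011788]
```

View pics/end.png

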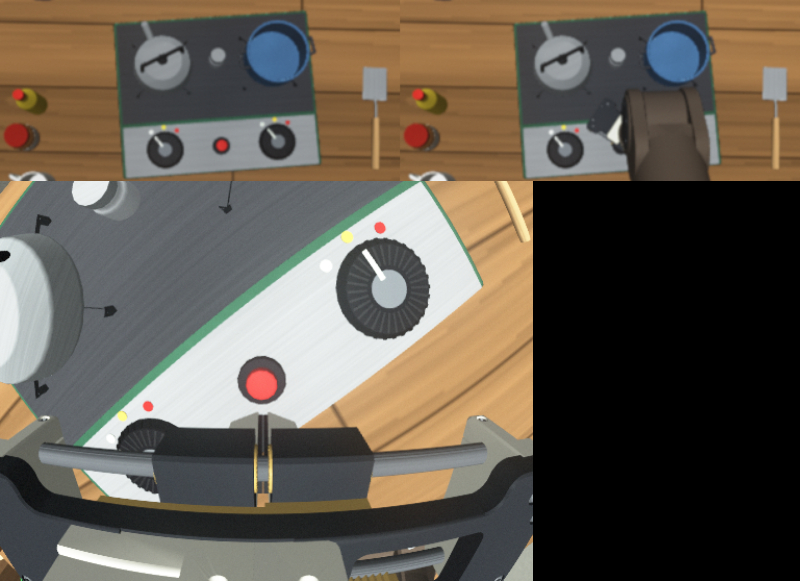

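All objects stand unmoved, the right dial is at yellow, the left dial is off and the button is out. The hard stop could conceivably have been the collar, so I'll triangulate the button top from the two wrist views to confirm the travel.

```bash
python3 - <<'E'
from h import *
m=imaging.camera_model("wrist")
m1=dict(m,R=np.array([[.2589,-.9658,-.0102],[-.9205,-.25,.3003],[-.2925,-.0684,-.9538]]),t=np.array([-.2987,.387,.4227]))
im=imaging.get_image("wrist")[:,:,::-1];a=cv2.imread("pics/w1.png")
mt=imaging.camera_model("top")
for n,i,mm,bx in(("w1",a,m1,(30,100,110,190)),("now",im,m,(200,150,300,240))):
    hsv=cv2.cvtColor(np.ascontiguousarray(i),cv2.COLOR_BGR2HSV);H,S,V=[hsv[:,:,k].astype(int) for k in range(3)]
    for c,ar,wh in blobs(((H<8)|(H>172))&(S>120)&(V>225),bx,30):print(n,c,ar,wh,[wray(mm,*c,z).round(4) for z in(.095,.1,.105,.11)])
print([ray(mt,297.1,196,z).round(4) for z in(.095,.1,.105,.11)])
E
```

```text
w1 [ 58.28879892 145.36437247] 741 [27 36] [array([ 0.4937, -0.0268,  0.095 ]), array([ 0.4953, -0.0304,  0.1   ]), array([ 0.497, -0.034,  0.105]), array([ 0.4987, -0.0376,  0.11  ])]
now [250.60890302 195.2845787 ] 629 [29 28] [array([ 0.4942, -0.032 ,  0.095 ]), array([ 0.4955, -0.0329,  0.1   ]), array([ 0.4969, -0.0338,  0.105 ]), array([ 0.4982, -0.0347,  0.11  ])]
[array([ 0.4962, -0.038 ,  0.095 ]), array([ 0.4959, -0.0374,  0.1   ]), array([ 0.4955, -0.0368,  0.105 ]), array([ 0.4952, -0.0363,  0.11  ])]
```

The button top rests at z ≈ 0.105 and the tip reached 0.099, so the travel was about 6 mm, give or take 1 mm. A second, gentler, well-centred press in fine steps will settle it and does no harm.

Request:
step_arm(
  commands=[
    [-0.1,0.18,0,0,0,0,0],
    [0,0,1,0,0,0,0],
    [0,0,1,0,0,0,0],
    [0,0,1,0,0,0,0],
    [0,0,0.3,0,0,0,0],
    [0,0,0,0,0,0,0],
  ],
)

```text
clock: 8.0
ee_pos: [0.4955, -0.031, 0.1235]
orientation: [0.001, -0.48, 0.877, -0.001]
force: [-0.5, 0.2, 0.6]
finger_gap: 0.005
```

Request:
step_arm(
  commands=[
    [0,0,0.08,0,0,0,0],
    [0,0,0,0,0,0,0],
  ],
)

```text
clock: 8.2
ee_pos: [0.496, -0.0307, 0.1224]
orientation: [0.001, -0.48, 0.877, -0.002]
force: [-0.3, -0.0, -0.1]
finger_gap: 0.004
```

Request:
step_arm(
  commands=[
    [0.1,-0.06,0.16,0,0,0,0],
    [0,0,0.04,0,0,0,0],
  ],
)

```text
clock: 8.4
ee_pos: [0.4971, -0.0338, 0.1187]
orientation: [0.003, -0.48, 0.877, -0.002]
force: [0.3, -0.6, 0.1]
finger_gap: 0.004
```

Request:
step_arm(
  commands=[
    [0,0,0.1,0,0,0,0],
  ],
)

```text
clock: 8.5
ee_pos: [0.4975, -0.0338, 0.1167]
orientation: [0.003, -0.48, 0.877, -0.002]
force: [-0.8, 1.2, 1.4]
finger_gap: 0.006
```

Request:
step_arm(
  commands=[
    [0,0,0.1,0,0,0,0],
  ],
)

```text
clock: 8.6
ee_pos: [0.4975, -0.0338, 0.1143]
orientation: [0.004, -0.48, 0.877, -0.003]
force: [-3.3, 0.2, 4.1]
finger_gap: 0.006
```

Request:
step_arm(
  commands=[
    [0,0,0.1,0,0,0,0],
  ],
)

```text
clock: 8.7
ee_pos: [0.4976, -0.0338, 0.112]
orientation: [0.004, -0.48, 0.877, -0.003]
force: [-5.2, -0.0, 21.8]
finger_gap: 0.01
```

The force was 1.4 N at 0.1167 and 4.1 N at 0.1143, with a hard stop at about 0.112. That matches the spring's 5 N and 6 mm, so the button is fully down. Releasing.

Request:
step_arm(
  commands=[
    [0,0,0,0,0,0,0],
    [0,0,-0.4,0,0,0,0],
    [0,0,-1,0,0,0,0],
    [0,0,-1,0,0,0,0],
    [0,0,-1,0,0,0,0],
    [0,0,-0.5,0,0,0,0],
    [0,0,0,0,0,0,0],
    [0,0,0,0,0,0,0],
  ],
)

```text
clock: 9.5
ee_pos: [0.4967, -0.034, 0.2146]
orientation: [0.004, -0.48, 0.877, -0.003]
force: [0.2, -0.0, -0.3]
finger_gap: 0.008
```

```bash
python3 - <<'E'
from h import *
s=ctrl.observe();print(s["clock"],s["ee_pos"],s["force"])
w=imaging.get_image("wrist")[:,:,::-1]
cv2.imwrite("pics/end2.png",w)
E
```

```text
9.5 [ 0.49671531 -0.03398016  0.21457815] [ 0.23423577 -0.03332774 -0.274731  ]
```

View pics/end2.png

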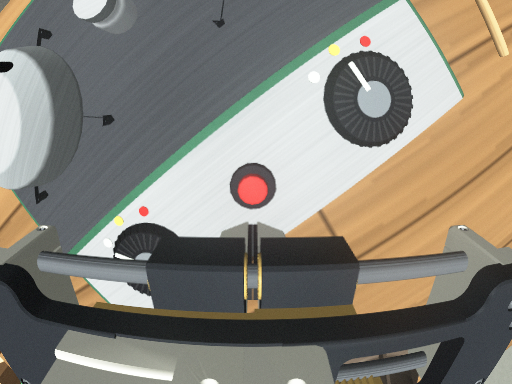

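The right dial (368,99) points at the yellow dot (334,50), the button (253,190) is out, and the left dial points at white. I'm handing in.

```bash
python3 -c "
from cell import hand_in;print(hand_in())"
```

```text
the job is handed in; nothing more can be done
None
```

I turned the right dial, the one in front of the blue pot's burner, one click clockwise to the yellow dot with the closed fingertips. I lifted off, then pressed the igniter fully down and released it. The job was handed in at about 9.6 s on the robot's clock.

- **Dial:** it slipped a little, reading about 0.26 rad partway through, so I continued the arc. After I let go, its pointer rested on the line to the yellow dot and was still there at the end.
- **Igniter, first press:** it hit the stop hard, with about 95 N at the wrist against the 120 N limit, much harder than it needed.
- **Igniter, second press:** I wasn't sure the hard stop was full travel rather than the button's collar, so I pressed again gently. Force rose from 1.4 N to 4.1 N and then hit a stop after roughly 6 mm, which fits a full press.
- **Last checks:** the button is out, the left dial is at white, and the tool is clear of everything, with about 0 N on it. A before/after top view, taken after the first press, showed the pot, kettle, salt, jam, mustard and spatula unmoved by eye. The mug was almost entirely outside that crop, so I did not check it; the arm did not go near it.

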